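Hang a lacquered chopstick in the curing lamp

TASK

The long chopstick hanging in the slotted drying rack has wet lacquer all over its thick lower part: draw it out of the rack by its wooden holder and lower it straight down through the round port in the lid of the curing lamp until all of the lacquer is inside. The wet lacquer must touch nothing on the way, and neither the stick nor its holder may touch the lamp. Finish while still holding it there, motionless, upright and in the middle of the port, carried by the gripper alone, with the other holders and the lacquer jar left where they were.

Things in the scene. Friction and masses are not known exactly. Their poses are not given: they have to be found in the camera images.
- stick_grip (a point): Middle of the long chopstick's holder: a round upright wooden handle, 18 mm in diameter, with a flange (26 mm in diameter, 5 mm thick) at its foot. On its axis, 34 mm above the flange's underside, 28 mm below its top. The flange rests on the rack's shelf, the chopstick hangs below. z points up along the axis. Stick and holder weigh about 45 g.
- stick: The same holder with its chopstick, origin at the centre of the flange's underside, z up along the axis. The chopstick is round and hangs 130 mm below the flange: bare wood, 5 to 6.4 mm thick, over the upper 30 mm, then lacquered, thickening to 10 mm at the butt.
- lacquer: The wet lacquered lower 100 mm of the chopstick, dark red-brown; part of the stick, same origin and axes as stick, from 30 to 130 mm below it.
- stick_line (a point): Upper end of the lacquer, on the stick's axis, 30 mm below the flange's underside.
- stick_butt (a point): Lower end of the chopstick, on its axis, 130 mm below the flange's underside.
- rack: Plywood rack, fixed, x from -45 to 24 mm, y from -150 to 150 mm of its origin on the table. Shelf 12 mm thick, top at 165 mm, with 4 slots along x, 9 mm wide, at y = -99, -33, 33 and 99 mm, open at the front edge (x = -45 mm, robot's side), closed at x = 6 mm; a holder hangs in each, axis at x = -12 to -1 mm. The butt is thicker than the slot. Below: end panels and a 10 mm high drip tray; above: holders only.
- lamp: Curing lamp, fixed: round finned aluminium chamber on a 126 mm square foot, under a white lid (112 mm square, 18 mm thick, top at 140 mm), with a white control pod 80 mm high on its -y side, reaching 110 mm from the axis. Origin under the middle of the foot, z up along the axis of port and chamber. Chamber 82 mm wide inside, floor at 6 mm.
- lamp_port (a point): Centre of the round port in the lamp's lid, at the level of the lid's top (140 mm above the table). The port is 22 mm in diameter and goes straight down through the 18 mm lid; z is up.
- stub: Like the long one's holder, but with a lacquer test stub only 45 mm long below the flange; hangs in the rack, leave it. Origin at the flange's underside.
- spare_a: Empty holder of the same shape (a 12 mm brass spigot below the flange), hangs in the rack, leave it. Origin at the flange's underside.
- spare_b: Second empty holder, as spare_a.
- jar: Closed lacquer jar, 56 mm in diameter, 60 mm high, on the table between rack and lamp; leave it. Origin under its centre.
There are look-alikes about, which are no part of the job. Leave any pink or purple look-alike of the stick alone.

How it is judged:
By the outcome, as a careful person would: the job done as asked, in the order asked, and still so for the second after the job is handed in, while the arm keeps its last pose, push and grip.
It also fails if it takes over 58 s, if anything falls off the work surface, if the arm or the gripper's body presses on something with over 40 N, if the wrist force passes 120 N, or if a joint passes its speed limit or range.

ROBOT

A 6-joint arm with a two-finger parallel gripper is mounted at the origin on the work surface. World frame = base frame: x ahead of the robot, y to its left, z up, the work surface at z = 0. Lengths are in m, angles in rad, forces in N, time in s.
With the tool pointing down it reaches from about 0.225 to 0.875 m from the base axis. Payload 3.4 kg.
Tool frame: the origin (TCP) lies at the very end of the fingers, on their centre line; the grasp point (between the pads) lies 19 mm behind it (ctrl.grip_point_offset is the distance from the TCP to the grasp point, in m); x points along the fingers, y is the direction in which the jaws open and shut, and the axes are right-handed (so a half turn about x gives the same grasp; the last joint's range is limited). The gripper opens to 85 mm and grips with 20 to 120 N. Pads are 22 mm wide; open, the fingers measure 114 mm over their backs; the gripper's body (76 mm by 85 mm) begins 54 mm behind the grasp point. The pads swing forward as they close: fully open they stand 13 mm farther back than shut.
Start: joints at [0.994, 0.276, 1.505, -0, 1.361, -0.121], TCP at [0.253, 0.516, 0.231] pointing down, gripper open.
Joint ranges: [-2.89, 2.89], [-0.75, 2.08], [0.22, 2.7], [-1.18, 4.32], [0.11, 2.71], [-2.7, 2.7]. Speed limits (rad/s): [2.57, 2.57, 3.14, 3.14, 3.14, 3.14].

INTERFACE

Orientations are given as a rotation vector (axis times angle).
In Python, from workcell import ctrl, release, grasp, inverse_kinematics, telemetry, snapshot, calibration, workorder gives the robot as it stands. Calls block until the motion is done:
- ctrl.movep(position, orientation): joint-space move of the TCP to a pose.
- ctrl.movel(position, orientation=None, speed=0.15): straight line of the TCP; orientation=None keeps the orientation; speed is the mean speed in m/s.
- ctrl.move_j(angles): joint-space move.
- release() and grasp(): open the fingers fully, or close them until they stop; the grip force is fixed at half the most.
- ctrl.dwell(seconds).
- inverse_kinematics(position, orientation): joint angles nearest the present ones, or None.
- telemetry.sense(): the state.
- snapshot(name): name is "scene" or "top" or "wrist"; returns the picture (420x560x3 uint8, blue, green, red); there is no depth.
- calibration(name): a dict with "fx", "fy", "cx", "cy" (pixels), "eye" and "attitude" of the camera in the world. Camera axes: x right, y up, looking along -z (the intrinsics and any distortion apply to the point x, -y, -z); pixel columns grow to the right and rows downward; lengths in m; the calibration is good to about 2 mm. A picture is of the moment at which its call begins: read the wrist's pose just before it. calibration takes no time and is no camera call; for the wrist camera it gives the pose at the moment of the call.
A pose or a line that the arm cannot do raises ctrl.MotionError and nothing moves.
- workorder.finish_job(): hands the job in, once; it reports no verdict.
The state is a dict: "time_s": time; "joints": joint angles; "qvel": joint speeds; "joint_torque": joint torques, N m; "eef_pos": TCP position; "tcp_rot": TCP orientation; "wrist_force": force on the tool from outside, world axes, zero at the start; "ft_torque": the same for the moment, N m; "width": finger opening in m.
Only numpy, scipy, OpenCV 4.12 (cv2) and the standard library are available. Lean on these libraries where they do the work, as an engineer would, in place of code of your own. Each camera call takes 0.05 s, during which the arm holds its last target.

## Working session

There is one attempt and no reset: what is moved stays moved. The work goes in short steps, each a Python script; the robot and the scene stay as the last script left them, time stands still between calls to the robot, and variables do not carry over. Pictures are saved under pics/ and viewed, and the job is handed in when it is done.

```bash
ls; mkdir -p pics; python3 - <<'E'
from workcell import *
import cv2, numpy as np
for n in ["scene","top","wrist"]:
    c=calibration(n); print(n,c)
    cv2.imwrite(f"pics/{n}0.png",snapshot(n))
s=telemetry.sense(); print(s)
E
```

```text
pics
scene {'fx': 417.9355174287957, 'fy': 417.9355174287957, 'cx': 279.92158190982104, 'cy': 210.84262187574362, 'eye': array([1.2459585 , 0.16602945, 0.70676427]), 'attitude': array([0.63855209, 0.80422921, 1.61808212])}
top {'fx': 421.89029548135784, 'fy': 421.89029548135784, 'cx': 272.6418107559457, 'cy': 204.25904179229065, 'eye': array([0.40280362, 0.02088816, 1.06911278]), 'attitude': array([ 0.11258562, -0.11950865, -1.58714246])}
wrist {'fx': 344.99030805576496, 'fy': 344.99030805576496, 'cx': 278.51603935594875, 'cy': 204.26830964733458, 'eye': array([0.18133181, 0.54997944, 0.37443194]), 'attitude': array([-0.28412091, -0.17510396,  1.10562014])}
{'time_s': 0.15, 'joints': array([ 9.94046419e-01,  2.76433498e-01,  1.50580917e+00,  9.27133602e-06,
        1.36068378e+00, -1.21010219e-01]), 'qvel': array([-0.00020247, -0.00197702, -0.00384813,  0.00082687,  0.00110189,
        0.0012601 ]), 'joint_torque': array([ 1.01579306e-05, -4.17141330e+01, -2.46031451e+01, -5.05759508e-04,
        7.70262326e-03,  6.79074333e-06]), 'eef_pos': array([0.25287515, 0.51599474, 0.23066089]), 'tcp_rot': array([ 0.35641078,  1.54155786, -0.35838892]), 'wrist_force': array([-0.4062919 , -0.75226975, -0.4060752 ]), 'ft_torque': array([-0.02121502, -0.00415249,  0.00020352]), 'width': 0.08577491830343338}
```

View pics/scene0.png

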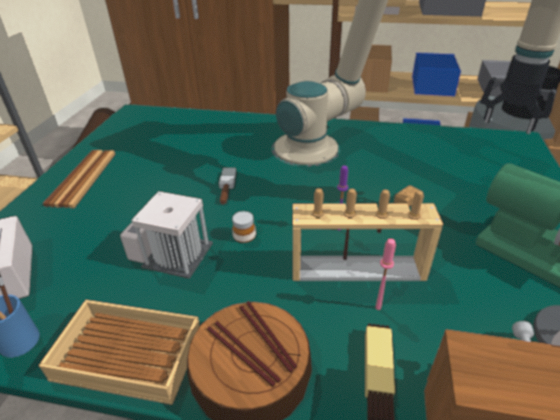

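View pics/top0.png

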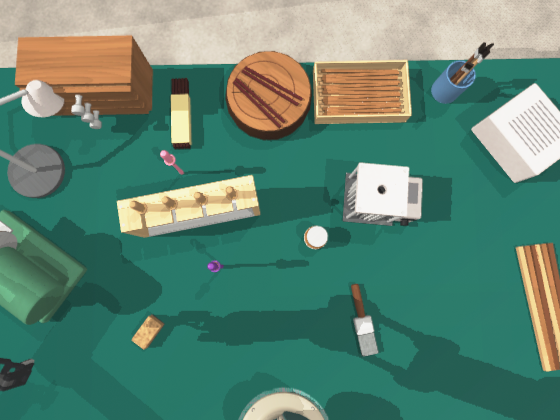

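View pics/wrist0.png

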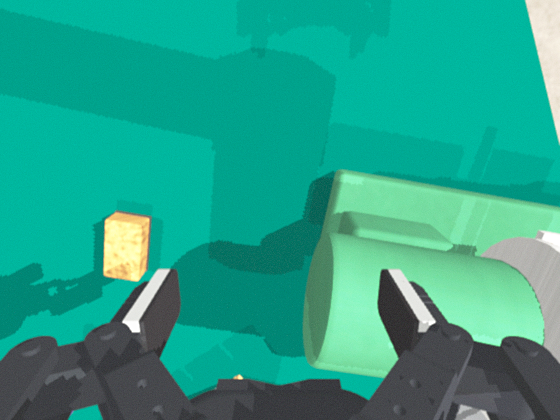

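```bash
python3 - <<'E'
import cv2
a=cv2.imread("pics/scene0.png"); cv2.imwrite("pics/c1.png",cv2.resize(a[160:320,280:450],None,fx=4.6,fy=3.7,interpolation=cv2.INTER_CUBIC)[:600,:800])
b=cv2.imread("pics/top0.png"); cv2.imwrite("pics/c2.png",cv2.resize(b[170:245,105:265],None,fx=5,fy=5,interpolation=cv2.INTER_CUBIC))
cv2.imwrite("pics/c3.png",cv2.resize(b[150:260,300:430],None,fx=5,fy=5,interpolation=cv2.INTER_CUBIC))
E
```

```text
(no output)
```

View pics/c1.png

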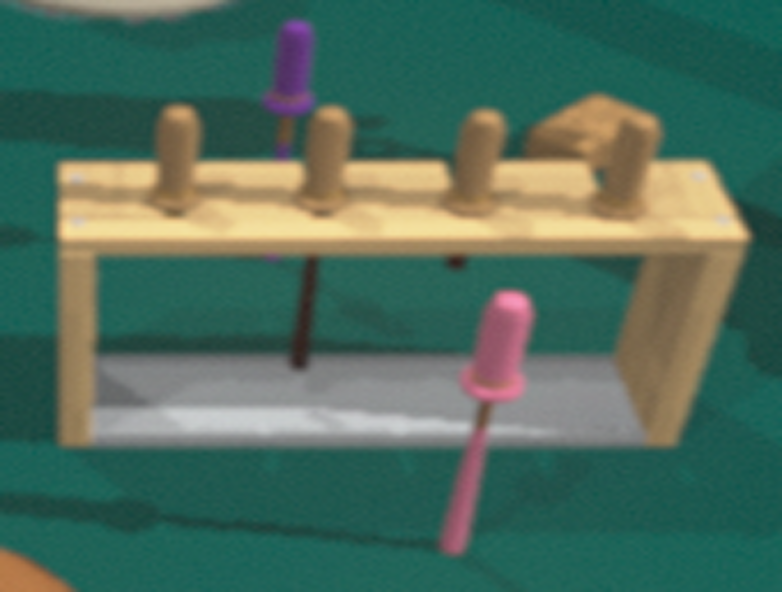

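View pics/c2.png

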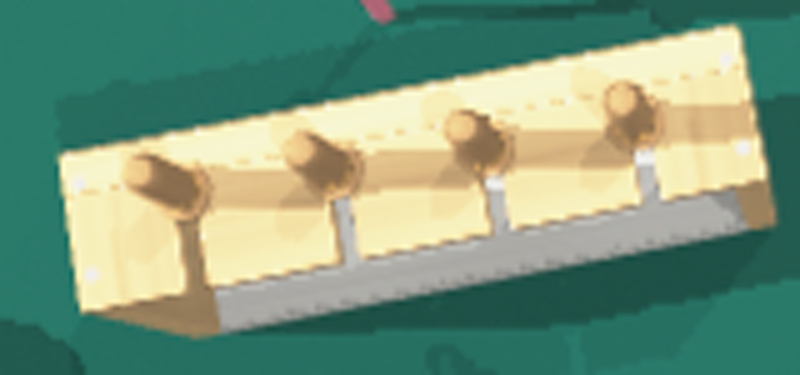

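View pics/c3.png

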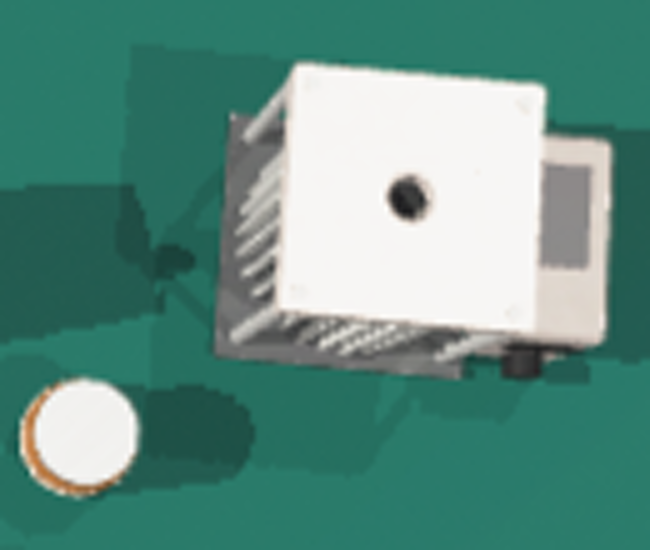

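```bash
cat > h.py <<'E'
import numpy as np, cv2
from scipy.spatial.transform import Rotation as R
from scipy.optimize import least_squares
def proj(c,P):
    P=np.atleast_2d(P); q=(P-c['eye'])@R.from_rotvec(c['attitude']).as_matrix()
    return np.c_[c['cx']+c['fx']*q[:,0]/-q[:,2], c['cy']+c['fy']*(-q[:,1])/-q[:,2]]
def ray(c,uv,z):
    d=np.array([(uv[0]-c['cx'])/c['fx'],-(uv[1]-c['cy'])/c['fy'],-1.])
    d=R.from_rotvec(c['attitude']).apply(d); return c['eye']+d*(z-c['eye'][2])/d[2]
E
python3 - <<'E'
from h import *
from workcell import calibration
T=calibration("top");S=calibration("scene")
mm=lambda *a:np.array(a)/1000
# rack obs
L=[];
t=lambda x,y:np.array([105+x/5,170+y/5]); s=lambda x,y:np.array([280+x/4.6,160+y/3.7])
obs=[(T,t(60,153),mm(24,150,165)),(T,t(738,25),mm(24,-150,165)),(T,t(82,312),mm(-45,150,165)),(T,t(770,182),mm(-45,-150,165)),
(T,t(195,292),mm(-45,99,165)),(T,t(347,264),mm(-45,33,165)),(T,t(500,234),mm(-45,-33,165)),(T,t(650,203),mm(-45,-99,165)),
(S,s(58,163),mm(-45,-150,165)),(S,s(712,162),mm(-45,150,165)),(S,s(58,240),mm(24,-150,165)),(S,s(748,240),mm(24,150,165))]
def W(p,P): return R.from_euler('z',p[2]).apply(P)+[p[0],p[1],0]
for sel in (obs,obs[:8],obs[8:]):
    f=lambda p:np.concatenate([(proj(c,W(p,P))[0]-u) for c,u,P in sel])
    r=least_squares(f,[.45,.15,0]); print('rack',r.x,np.abs(r.fun).max())
    if sel is obs: print(r.fun.reshape(-1,2).round(1)); p=r.x
# lamp
l=lambda x,y:np.array([300+x/5,150+y/5])
print('port top',ray(T,l(409,197),.140))
for q in [(297,62),(545,84),(277,313),(532,334)]: print(ray(T,l(*q),.140))
print('port scene',ray(S,(169,210),.14))
print('jar',ray(T,l(84,432),.06),'purple z.2',ray(T,(214,266),.2),ray(T,(214,266),.1))
for z in (.1,.15,.2,.25):
  print(z,ray(T,(214,266),z),ray(S,(280+295/4.6,160+30/3.7),z),'pink',ray(T,(167,157),z),ray(S,(280+512/4.6,160+300/3.7),z))
# holder flange top centre
for h in [(190,190),(335,170),(485,147),(637,120)]:
    w=ray(T,t(*h),.1675); print('fl',w,R.from_euler('z',-p[2]).apply(w-[p[0],p[1],0]))
for h in [(150,165),(302,143),(462,124),(622,97)]:
    w=ray(T,t(*h),.227); print('top',w,R.from_euler('z',-p[2]).apply(w-[p[0],p[1],0]))
E
```

```text
rack [0.55316865 0.20213472 0.16905212] 1.8096101643729128
[[-0.7 -0. ]
 [-0.1  0.2]
 [-0.7 -0.6]
 [-0.7 -0.5]
 [ 0.3 -1. ]
 [ 0.3 -1.2]
 [-0.  -0.9]
 [ 0.1 -0.4]
 [ 0.3 -1.4]
 [-1.4 -1.3]
 [ 0.4 -1.8]
 [-0.1 -1.8]]
rack [0.55196507 0.2017425  0.17063993] 0.6571390462046622
rack [0.55857404 0.20258109 0.16656802] 0.8564012331357276
port top [ 0.56962349 -0.22968898  0.14      ]
[ 0.632582   -0.18259203  0.14      ]
[ 0.62026751 -0.29414834  0.14      ]
[ 0.51842587 -0.16799051  0.14      ]
[ 0.50685077 -0.28073486  0.14      ]
port scene [ 0.57402294 -0.22620662  0.14      ]
jar [ 0.47282958 -0.08910766  0.06      ] purple z.2 [0.40694022 0.13775092 0.2       ] [0.40741617 0.15119714 0.1       ]
0.1 [0.40741617 0.15119714 0.1       ] [0.27261252 0.14279209 0.1       ] pink [0.66415769 0.26221653 0.1       ] [0.54893949 0.26292815 0.1       ]
0.15 [0.40717819 0.14447403 0.15      ] [0.35282044 0.14470695 0.15      ] pink [0.65067349 0.24976553 0.15      ] [0.60637687 0.25494328 0.15      ]
0.2 [0.40694022 0.13775092 0.2       ] [0.43302836 0.14662181 0.2       ] pink [0.6371893  0.23731454 0.2       ] [0.66381425 0.24695841 0.2       ]
0.25 [0.40670224 0.13102782 0.25      ] [0.51323627 0.14853667 0.25      ] pink [0.62370511 0.22486354 0.25      ] [0.72125163 0.23897354 0.25      ]
fl [0.5338491  0.29517103 0.1675    ] [-0.00339097  0.09496052  0.1675    ]
fl [0.54136754 0.23284457 0.1675    ] [-0.00646601  0.03225758  0.1675    ]
fl [0.55018311 0.16816206 0.1675    ] [-0.00865881 -0.03298606  0.1675    ]
fl [0.56077362 0.10236546 0.1675    ] [-0.00928943 -0.09962653  0.1675    ]
top [0.5357006  0.29344601 0.227     ] [-0.00185609  0.09294859  0.227     ]
top [0.54351642 0.2323487  0.227     ] [-0.00443119  0.03140724  0.227     ]
top [0.55006553 0.16779117 0.227     ] [-0.00883712 -0.03333188  0.227     ]
top [0.55993117 0.10301549 0.227     ] [-0.01001051 -0.09884403  0.227     ]
```

```bash
cat >> h.py <<'E'
YAW=0.1695
def ori(yaw,sgn=1):
    x=np.array([0,0,-1.]); y=sgn*np.array([np.cos(yaw),np.sin(yaw),0]); z=np.cross(x,y)
    return R.from_matrix(np.c_[x,y,z]).as_rotvec()
E
python3 - <<'E'
from h import *
from workcell import *
for sg in (1,-1):
  for pos in ([.55,.168,.35],[.55,.168,.18],[.48,.155,.19],[.57,-.228,.33],[.57,-.228,.16]):
    print(sg,pos,inverse_kinematics(pos,ori(YAW,sg)))
print(R.from_rotvec(telemetry.sense()['tcp_rot']).as_matrix().round(2))
E
```

```text
1 [0.55, 0.168, 0.35] [ 1.75480993e-01  2.35431284e-01  1.27439452e+00 -4.44089210e-16
  1.63176684e+00  5.98099312e-03]
1 [0.55, 0.168, 0.18] [ 1.75480993e-01  3.08798174e-01  1.58835694e+00 -4.44089210e-16
  1.24443754e+00  5.98099312e-03]
1 [0.48, 0.155, 0.19] [ 1.74320915e-01  1.98168967e-01  1.71874613e+00 -4.44089210e-16
  1.22467755e+00  4.82091518e-03]
1 [0.57, -0.228, 0.33] [-4.93794659e-01  3.01197563e-01  1.22992942e+00 -4.44089210e-16
  1.61046567e+00 -6.63294659e-01]
1 [0.57, -0.228, 0.16] [-4.93794659e-01  3.79151001e-01  1.53139170e+00 -4.44089210e-16
  1.23104996e+00 -6.63294659e-01]
-1 [0.55, 0.168, 0.35] None
-1 [0.55, 0.168, 0.18] None
-1 [0.48, 0.155, 0.19] None
-1 [0.57, -0.228, 0.33] [-0.49379466  0.30119756  1.22992942  0.          1.61046567  2.47829799]
-1 [0.57, -0.228, 0.16] [-0.49379466  0.379151    1.5313917   0.          1.23104996  2.47829799]
[[-0.    0.44  0.9 ]
 [-0.    0.9  -0.44]
 [-1.   -0.   -0.  ]]
```

```bash
python3 - <<'E'
from h import *
from workcell import *
p=telemetry.sense()['eef_pos']
ctrl.movel([p[0],p[1],.34],speed=.25)
ctrl.movep([.55,.168,.33],ori(YAW))
ctrl.dwell(.3)
c=calibration("wrist"); a=snapshot("wrist"); cv2.imwrite("pics/w1.png",a); np.save("w1.npy",c,allow_pickle=True); print(c)
print(telemetry.sense()['eef_pos'],telemetry.sense()['time_s'])
print(proj(c,np.array([[.55,.168,.227],[.55,.168,.1675]])))
E
```

```text
{'fx': 344.99030805576496, 'fy': 344.99030805576496, 'cx': 278.51603935594875, 'cy': 204.26830964733458, 'eye': array([0.53605448, 0.24595194, 0.47398875]), 'attitude': array([-0.31543179, -0.02839633,  0.1691539 ])}
[0.54981592 0.16852423 0.33006307] 2.7583
[[278.71252572 202.17624593]
 [278.58656856 182.33842638]]
```

View pics/w1.png

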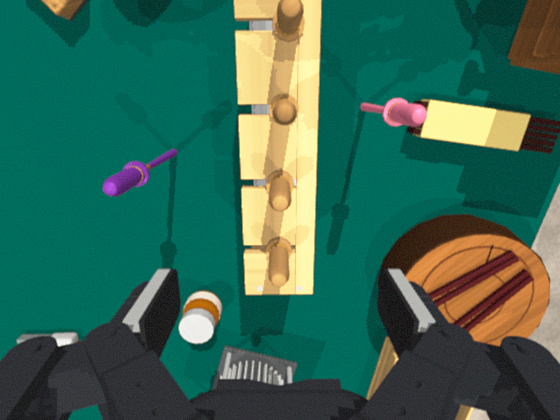

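```bash
python3 - <<'E'
from h import *
a=cv2.imread("pics/w1.png"); cv2.imwrite("pics/w1c.png",cv2.resize(a[80:300,225:335],None,fx=2.7*2,fy=2.7,interpolation=cv2.INTER_CUBIC))
cv2.imwrite("pics/w1d.png",cv2.resize(a[160:230,230:330],None,fx=8,fy=8,interpolation=cv2.INTER_CUBIC))
E
```

```text
(no output)
```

View pics/w1d.png

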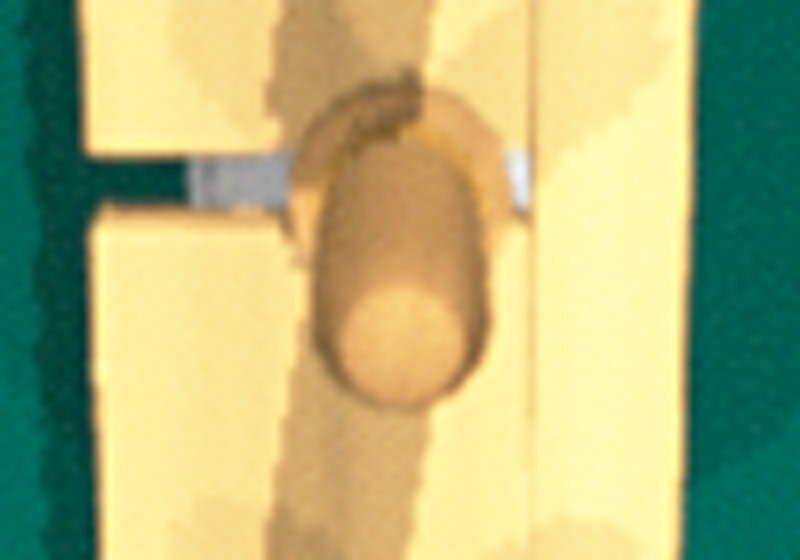

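```bash
python3 - <<'E'
from h import *
from workcell import *
ctrl.movel([.551,.1685,.26],ori(YAW),speed=.15)
ctrl.movel([.551,.1685,.180],ori(YAW),speed=.08)
s=telemetry.sense(); print(s['eef_pos'],s['wrist_force'])
grasp(); ctrl.dwell(.3)
s=telemetry.sense(); print(s['eef_pos'],s['wrist_force'],s['width'],s['time_s'])
cv2.imwrite("pics/w2.png",snapshot("wrist"));cv2.imwrite("pics/s2.png",cv2.resize(snapshot("scene")[140:300,270:460],None,fx=4.2,fy=3.7,interpolation=cv2.INTER_CUBIC))
E
```

```text
[0.55147304 0.16859583 0.18059803] [-0.38070853 -0.77963649  0.36828679]
[0.55112803 0.16851529 0.18022715] [-0.64183721  0.41660136  2.77623013] 0.016400296821412457 5.4583
```

View pics/w2.png

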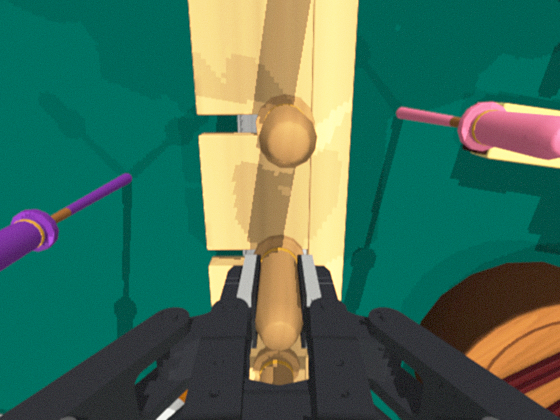

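View pics/s2.png

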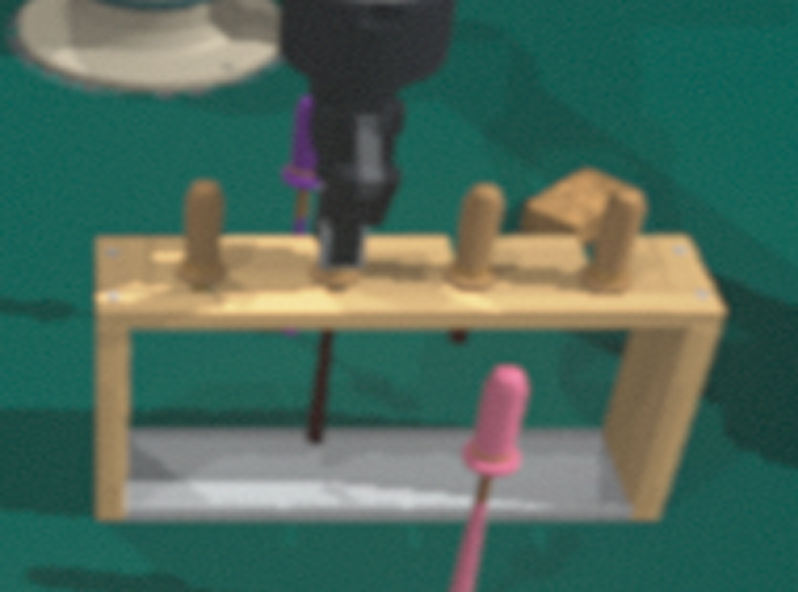

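```bash
python3 - <<'E'
from h import *
from workcell import *
d=np.array([np.cos(YAW),np.sin(YAW),0])
p=np.array([.551,.1685,.180])
ctrl.movel(p+[0,0,.0045],ori(YAW),speed=.03); s=telemetry.sense(); print(s['eef_pos'],s['wrist_force'],s['width'])
ctrl.movel(p+[0,0,.0045]-d*.03,ori(YAW),speed=.05); s=telemetry.sense(); print(s['eef_pos'],s['wrist_force'],s['width'])
ctrl.movel(p+[0,0,.0045]-d*.059,ori(YAW),speed=.05); ctrl.dwell(.2);s=telemetry.sense(); print(s['eef_pos'],s['wrist_force'],s['width'],s['time_s'])
cv2.imwrite("pics/w3.png",snapshot("wrist"));cv2.imwrite("pics/s3.png",cv2.resize(snapshot("scene")[140:300,270:460],None,fx=4.2,fy=3.7,interpolation=cv2.INTER_CUBIC))
E
```

```text
[0.5509294  0.16850239 0.18438084] [ 0.33689834  0.49984209 -0.18256034] 0.01629761740253423
[0.52165649 0.16347624 0.18472785] [ 0.20188704 -0.30883729 -0.4738616 ] 0.0167604639422412
[0.49314572 0.15858342 0.18447148] [-0.4496116  -0.27689716 -1.1856761 ] 0.016759923603600492 7.5417
```

View pics/w3.png

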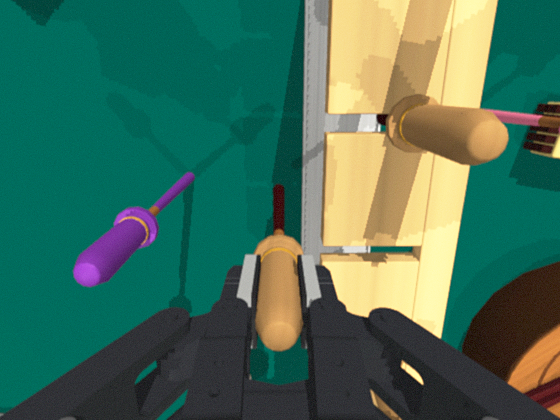

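View pics/s3.png

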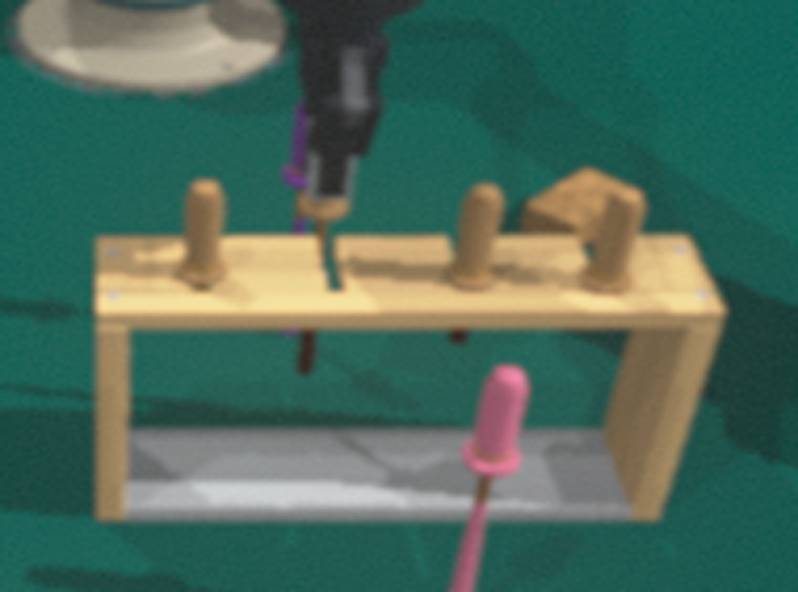

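```bash
python3 - <<'E'
from h import *
from workcell import *
s=telemetry.sense();p=s['eef_pos']
ctrl.movel([p[0],p[1],.38],ori(YAW),speed=.12)
ctrl.movel([.571,-.228,.38],ori(YAW),speed=.15)
ctrl.dwell(.5)
s=telemetry.sense(); print(s['eef_pos'],s['tcp_rot']-ori(YAW),s['wrist_force'],s['width'],s['time_s'])
c=calibration("wrist");a=snapshot("wrist");cv2.imwrite("pics/w4.png",a);np.save("w4.npy",c,allow_pickle=True)
cv2.imwrite("pics/w4c.png",cv2.resize(a[110:260,200:360],None,fx=4.9,fy=3.9,interpolation=cv2.INTER_CUBIC))
cv2.imwrite("pics/s4.png",snapshot("scene"));cv2.imwrite("pics/t4.png",snapshot("top"))
e=s['eef_pos']
for n in ("wrist","scene"):
  print(n,[(d,proj(calibration(n),[[e[0],e[1],e[2]-d]])[0].round(1)) for d in (.015,.045,.145)],proj(calibration(n),[[.571,-.228,.14]]))
E
```

```text
[ 0.57100834 -0.22799356  0.37998609] [3.65125231e-05 8.86138590e-06 1.27010814e-05] [-0.06873013  0.08061391 -0.36090915] 0.016333516380124584 12.7
wrist [(0.015, array([278.9, 253.7])), (0.045, array([278.7, 231. ])), (0.145, array([278.5, 186.6]))] [[278.41572979 164.50642907]]
scene [(0.015, array([147.3, 115.6])), (0.045, array([150.5, 129.9])), (0.145, array([160.5, 173.2]))] [[168.78050962 209.09738831]]
```

View pics/w4.png

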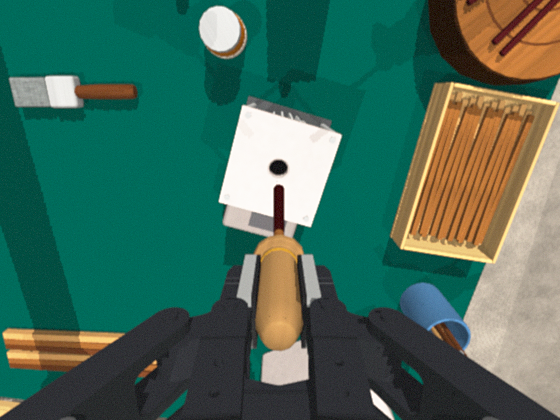

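View pics/w4c.png

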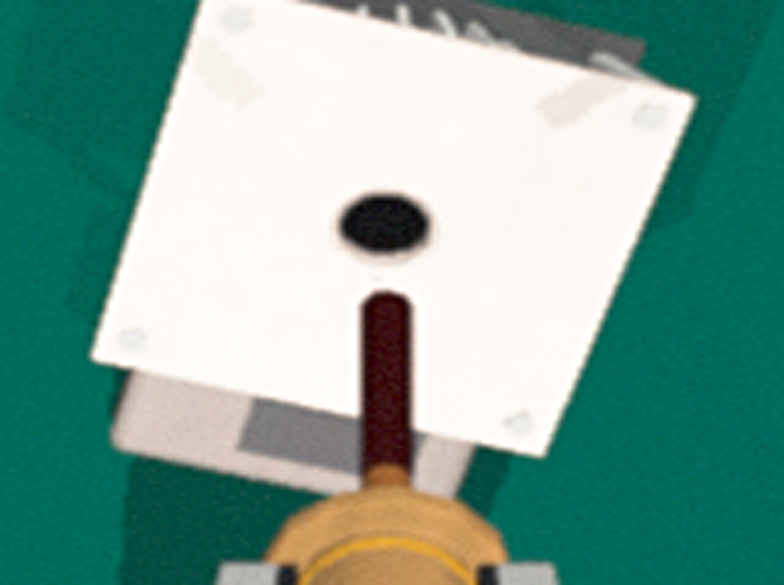

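View pics/s4.png

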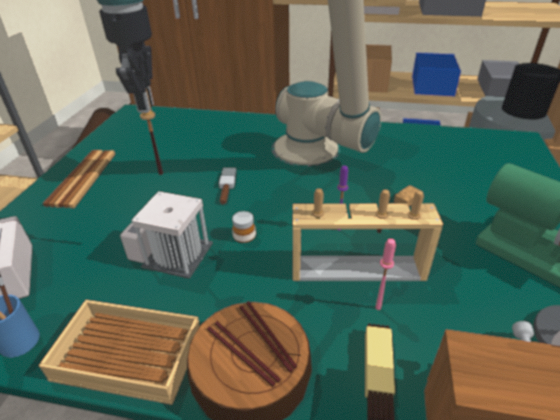

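```bash
python3 - <<'E'
from h import *
c=np.load("w4.npy",allow_pickle=True).item()
a=cv2.imread("pics/w4.png")
cv2.imwrite("pics/w4e.png",cv2.resize(a[150:210,250:310],None,fx=10,fy=10,interpolation=cv2.INTER_CUBIC))
t=cv2.imread("pics/t4.png");s=cv2.imread("pics/s4.png")
cv2.imwrite("pics/ts4.png",np.hstack([cv2.resize(t[140:240,330:430],None,fx=4,fy=4,interpolation=2),cv2.resize(s[90:190,110:210],None,fx=4,fy=4,interpolation=2)]))
th=np.linspace(0,2*np.pi,361); ci=np.c_[np.cos(th),np.sin(th),0*th]
q=proj(c,[.571,-.228,.14]+.011*ci); print('rim pred',q.min(0),q.max(0))
q=proj(c,[.571,-.228,.235]+.005*ci); print('butt pred',q.min(0),q.max(0))
for y in (.171,.168,.165): print(ray(c,(278.5,y*1000),.14))
print('axis dx etc', ray(c,(278.5,186.6),.235),ray(c,(278.5,188.6),.235))
E
```

```text
rim pred [268.6622995  154.82724934] [288.16096943 174.05759772]
butt pred [272.74656745 181.02903634] [284.28570243 192.17911247]
[ 0.5723553  -0.23532627  0.14      ]
[ 0.57177069 -0.23191223  0.14      ]
[ 0.57118929 -0.22851693  0.14      ]
axis dx etc [ 0.57098118 -0.22797312  0.235     ] [ 0.57128447 -0.22974431  0.235     ]
```

View pics/w4e.png

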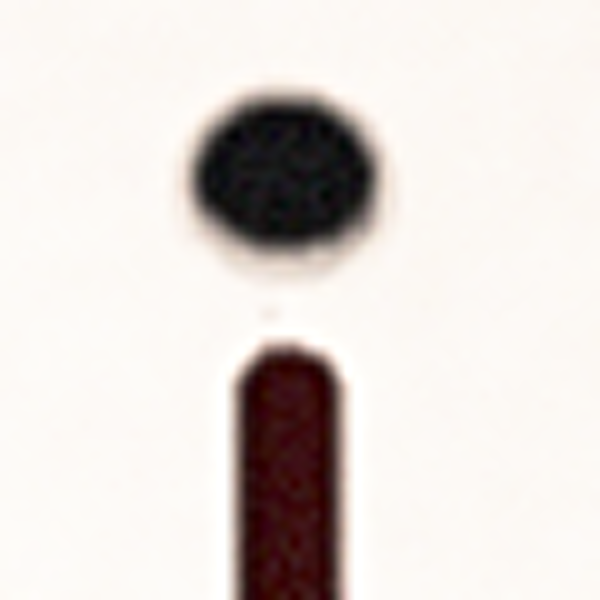

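View pics/ts4.png

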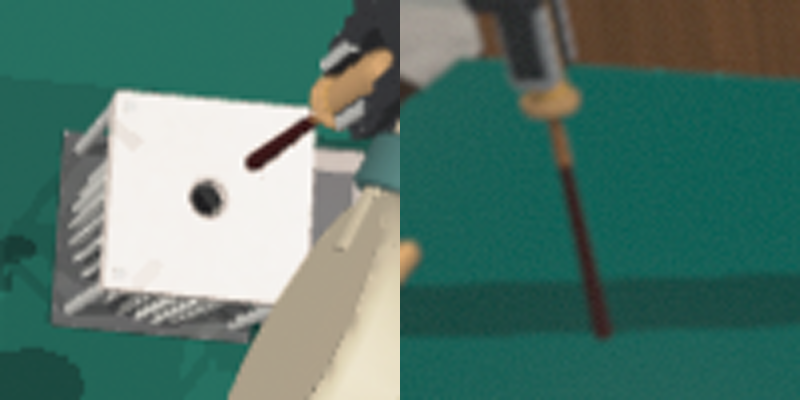

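```bash
python3 - <<'E'
from h import *
from workcell import *
T=calibration("top");S=calibration("scene")
print('pred butt top',proj(T,[[.571,-.228,.235]]),'obs ~(393.7,180.5); flange',proj(T,[[.571,-.228,.365]]))
print('pred butt scene',proj(S,[[.571,-.228,.235],[.571,-.228,.335],[.571,-.228,.365]]),'obs',(110+203/4,90+335/4),(110+165/4,90+165/4))
ctrl.movel([.5715,-.2300,.38],ori(YAW),speed=.05)
ctrl.movel([.5715,-.2300,.298],ori(YAW),speed=.1)
ctrl.dwell(.4)
s=telemetry.sense(); print(s['eef_pos'],s['wrist_force'],s['width'],s['time_s'])
c=calibration("wrist");a=snapshot("wrist");cv2.imwrite("pics/w5.png",a);np.save("w5.npy",c,allow_pickle=True)
cv2.imwrite("pics/w5e.png",cv2.resize(a[150:220,245:315],None,fx=8.5,fy=8.5,interpolation=2))
s_=snapshot("scene");t=snapshot("top");cv2.imwrite("pics/s5.png",s_);cv2.imwrite("pics/t5.png",t)
cv2.imwrite("pics/ts5.png",np.hstack([cv2.resize(t[140:240,330:430],None,fx=4,fy=4,interpolation=2),cv2.resize(s_[130:230,120:220],None,fx=4,fy=4,interpolation=2)]))
e=s['eef_pos'];th=np.linspace(0,2*np.pi,361); ci=np.c_[np.cos(th),np.sin(th),0*th]
for z,r in ((.14,.011),(e[2]-.145,.005)):
  q=proj(c,[e[0],e[1],z]+r*ci); print('pred',q.min(0),q.max(0),q.mean(0))
E
```

```text
pred butt top [[393.11441631 180.18788041]] obs ~(393.7,180.5); flange [[414.77646584 164.75573456]]
pred butt scene [[160.52214281 173.21128082]
 [150.54550459 129.8585551 ]
 [147.25103209 115.54267437]] obs (160.75, 173.75) (151.25, 131.25)
[ 0.57156061 -0.23005838  0.29823375] [-0.04842358  0.15966865 -0.71813639] 0.01665235520683519 14.4667
pred [266.24227822 170.81086756] [290.60529842 194.43701869] [278.45741507 182.6945657 ]
pred [272.67506427 181.00022633] [284.21439803 192.14996107] [278.46046795 186.59224837]
```

View pics/w5e.png

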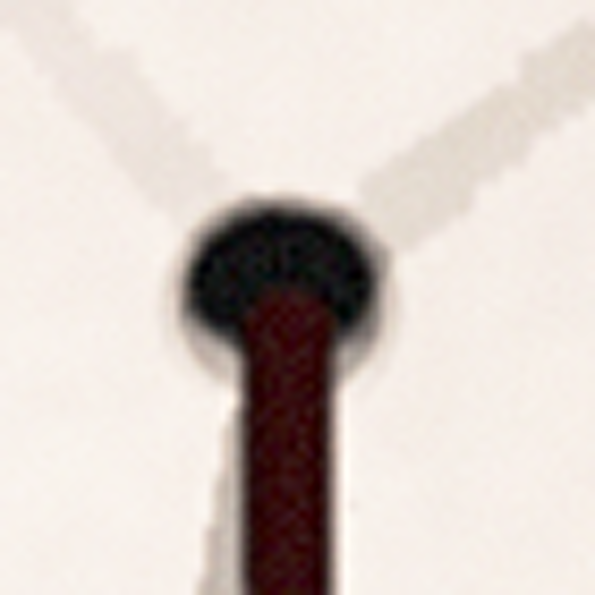

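View pics/ts5.png

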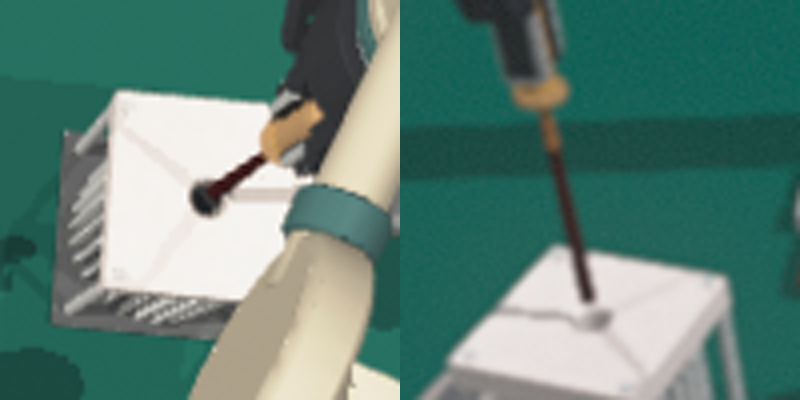

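```bash
python3 - <<'E'
from h import *
from workcell import *
T=calibration("top");S=calibration("scene")
for n,c in(("top",T),("scene",S)): print(n,proj(c,[[.5715,-.23,.1532],[.5715,-.23,.14],[.5725,-.23,.14],[.5715,-.229,.14]]).round(2))
th=np.linspace(0,2*np.pi,361); ci=np.c_[np.cos(th),np.sin(th),0*th]
for c in (T,S):
  q=proj(c,[.5715,-.23,.14]+.011*ci); print(q.min(0),q.max(0))
t=cv2.imread("pics/top0.png");s=cv2.imread("pics/scene0.png")
cv2.imwrite("pics/pz.png",np.hstack([cv2.resize(t[174:204,367:397],None,fx=13,fy=13,interpolation=2),cv2.resize(s[195:225,154:184],None,fx=13,fy=13,interpolation=2)]))
E
```

```text
top [[383.44 187.48]
 [381.89 188.57]
 [381.86 188.13]
 [381.44 188.58]]
scene [[166.76 204.43]
 [167.85 209.14]
 [167.67 209.41]
 [168.27 209.19]]
[376.98103856 183.75215767] [386.79968957 193.41118958]
[162.82040386 206.14974726] [172.86322713 212.18826047]
```

View pics/pz.png

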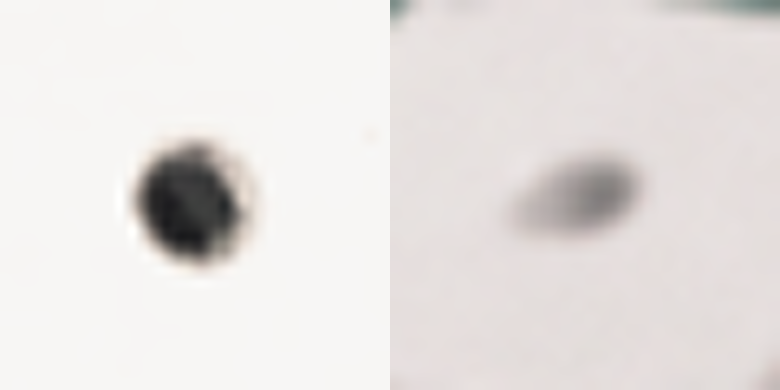

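```bash
python3 - <<'E'
from h import *
from workcell import *
ctrl.movel([.5715,-.2302,.268],ori(YAW),speed=.04)
ctrl.dwell(.3)
s=telemetry.sense(); print(s['eef_pos'],s['wrist_force'],s['width'],s['time_s'])
a=snapshot("wrist");s_=snapshot("scene");t=snapshot("top")
cv2.imwrite("pics/x6.png",np.hstack([cv2.resize(a[165:225,248:308],None,fx=6.6,fy=6.6,interpolation=2),cv2.resize(t[159:219,352:412],None,fx=6.6,fy=6.6,interpolation=2)]))
cv2.imwrite("pics/x6s.png",cv2.resize(s_[130:230,110:230],None,fx=5,fy=5,interpolation=2))
E
```

```text
[ 0.57158234 -0.23026058  0.26822531] [ 0.22562635 -0.35860193 -0.73690599] 0.016530331740141 15.8167
```

View pics/x6.png

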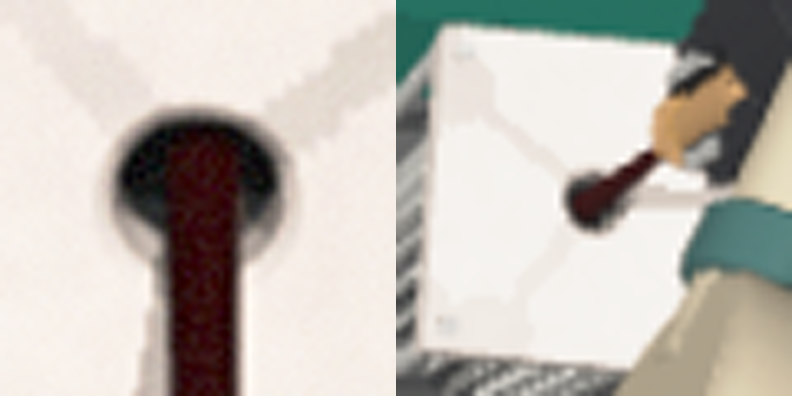

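View pics/x6s.png

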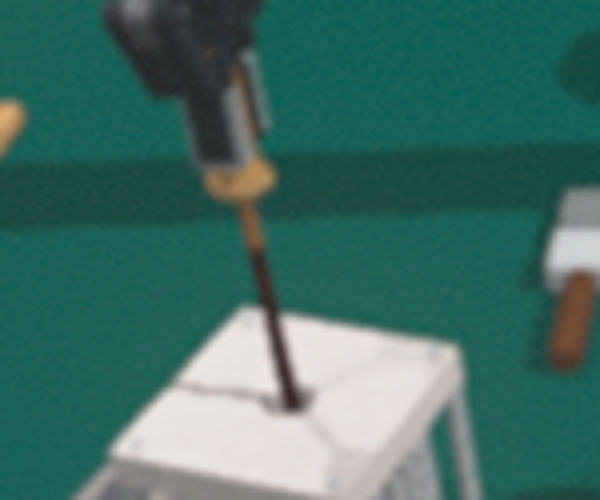

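```bash
python3 - <<'E'
from h import *
from workcell import *
ctrl.movel([.5713,-.2302,.200],ori(YAW),speed=.05)
s=telemetry.sense(); print(s['eef_pos'],s['wrist_force'],s['width'])
ctrl.movel([.5713,-.2302,.1625],ori(YAW),speed=.03)
ctrl.dwell(.4)
s=telemetry.sense(); print(s['eef_pos'],s['wrist_force'],s['width'],s['time_s'])
c=calibration("wrist");th=np.linspace(0,2*np.pi,361); ci=np.c_[np.cos(th),np.sin(th),0*th]
q=proj(c,[.5713,-.2302,.14]+.011*ci);print(q.min(0),q.max(0)); q=proj(c,[.5713,-.2302,.1475]+.013*ci);print(q.min(0),q.max(0))
a=snapshot("wrist");s_=snapshot("scene")
cv2.imwrite("pics/x7.png",cv2.resize(a[190:270,230:330],None,fx=6.6,fy=6.6,interpolation=2))
cv2.imwrite("pics/x7s.png",cv2.resize(s_[150:250,110:230],None,fx=5,fy=5,interpolation=2)); cv2.imwrite("pics/s7.png",s_)
E
```

```text
[ 0.571521   -0.2303154   0.20039719] [ 0.89266281  0.28211685 -0.87014604] 0.016618092209160797
[ 0.57130486 -0.23020719  0.1625495 ] [-0.41618299  0.27534349 -1.44778289] 0.01640607702883654 19.275
[257.98347513 228.04042477] [299.55620368 265.94010478]
[253.23310688 229.98716223] [304.36478594 276.31305978]
```

View pics/x7.png

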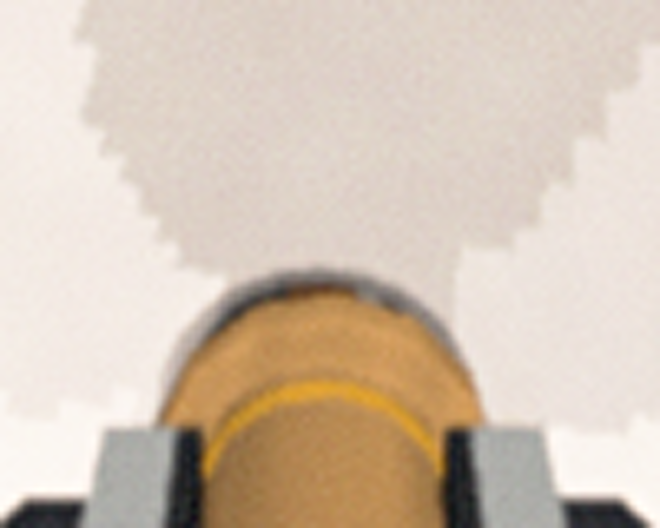

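View pics/x7s.png

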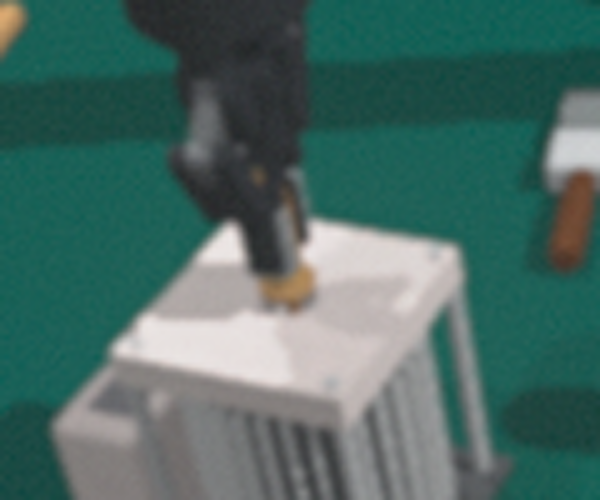

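View pics/s7.png

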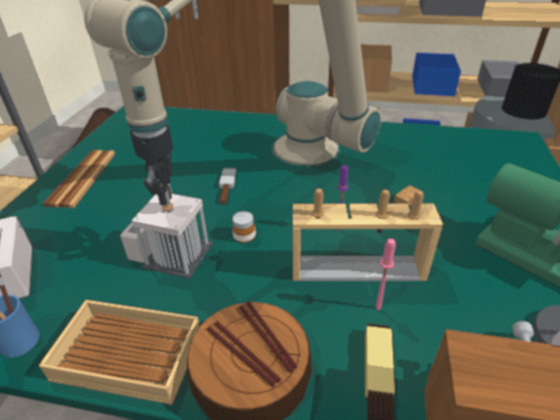

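```bash
python3 - <<'E'
from workcell import *
ctrl.dwell(.5)
s=telemetry.sense(); print(s['eef_pos'],abs(s['qvel']).max(),s['wrist_force'],s['ft_torque'],s['width'],s['time_s'])
print(workorder.finish_job())
E
```

```text
[ 0.57132087 -0.23020963  0.16250348] 0.0030349262556623267 [-0.73808562 -0.34113522 -0.89494336] [0.00668059 0.00919565 0.02842941] 0.016501105586461312 19.875
the job is handed in; nothing more can be done
None
```

I drew the long chopstick out of the rack's y = −33 mm slot by its holder. I lifted it clear, carried it over the jar to the lamp and lowered it straight through the port. I handed the job in at about 20 s, still holding it there.

**Last checks:**
- **Height:** The flange underside is at about 147 mm, 7 mm above the lid. That puts the top of the lacquer at about 117 mm, below the lid's 122 mm underside, and the butt about 11 mm above the chamber floor. These heights come from the arm's reported position and the grasp height, not from seeing inside the chamber.
- **Centring:** The stick looked centred in the port to about 1 mm in the wrist camera. The three cameras' port positions disagreed by 1–2 mm, and I used a middle value that agreed with the close-up views.
- **Contact and stillness:** I saw no sign of contact: wrist force was about 1.2 N and the grip was steady. The arm was at rest.
- **Other items:** The last scene picture shows the other three holders, the jar and the pink and purple look-alikes where they were.

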